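Point out the sample bead and its matching glass rods

ROBOT

A 6-joint arm with a two-finger parallel gripper is mounted at the origin on the work surface. World frame = base frame: x ahead of the robot, y to its left, z up, the work surface at z = 0. Lengths are in m, angles in rad, forces in N, time in s.
With the tool pointing down it reaches from about 0.25 to 0.725 m from the base axis. Payload 4 kg.
Tool frame: the origin (TCP) lies at the very end of the fingers, on their centre line; the grasp point (between the pads) lies 19 mm behind it; y points along the fingers, z is the direction in which the jaws open and shut, and the axes are right-handed (so a half turn about y gives the same grasp; the last joint's range is limited). The gripper opens to 85 mm and grips with 20 to 120 N. Pads are 22 mm wide; open, the fingers measure 114 mm over their backs; the gripper's body (76 mm by 85 mm) begins 54 mm behind the grasp point. The pads swing forward as they close: fully open they stand 13 mm farther back than shut.
Start: joints at [0, 0.241, 0.005, 1.335, 0, 1.571], TCP at [0.5, -0, 0.231] pointing down, gripper open.
Joint ranges: [-2.72, 2.72], [-1.05, 1.87], [-1.09, 1.28], [-1.99, 2.15], [-1.42, 1.44], [-3.14, 3.14]. Speed limits (rad/s): [2.79, 2.79, 3.14, 3.14, 3.14, 3.14].

INTERFACE

Orientations are given as a unit quaternion [x, y, z, w].
In Python, from workcell import bot gives the robot as it stands. The module is installed in compiled form; this text tells all that it offers.
- The arm moves only by the tool move_arm, never from a script. Its argument "increments" is a list of rows, each an object with "grip": the closure, from 0 (fully open) to 1 (shut); "linear": the shift along the tool's x, y, z scaled (see below), a list of three; "twist": the turn about the tool's y scaled (see below). A call has exactly 5 rows; each row shifts and turns the pose as measured when the row begins, along the tool's axes as they then stand; what a row does not reach is not made up. The controller multiplies each number of a shift by 0.2 m and each number of a turn by 2 rad. A row lasts 1/10 s, in which the tool goes at most 50 mm and 8.59 degrees, less where a joint would pass 70% of its speed; a pose out of reach is approached as far as the arm can. A call with a number of a shift or a turn outside -1 to 1 is refused whole. A call with a gripper value outside its range is refused whole. The fingers move at their own pace and stop on an object; the grip force is fixed at half the most. Time passes only in rows, so rows that do not move let the fingers close, or fill a call up. It gives the time, the measured TCP pose, the force and the opening at its end, in the units of the state.
- bot.get_obs(): the state, without advancing time (a new reading comes with each control period).
- bot.camera(name): name is "scene" or "side" or "wrist"; returns (picture, depth): 400x640x3 uint8, blue, green, red; 400x640 float32, m along the optical axis (not along the pixel's ray), 0 where there is no reading.
- bot.camera_params(name): a dict with "camera_matrix" (3x3 intrinsics, pixels), "dist" ([k1, k2, p1, p2, k3] as OpenCV has them; the pictures are not rectified), "rvec" (rotation vector, rad) and "tvec" (3), from world to camera coordinates, as OpenCV has them; the wrist camera has in their place "T_tool_cam" (4x4, takes a point from camera to tool coordinates, whose origin is the TCP and whose axes are the tool frame's). Camera axes: x right, y down, z forward; pixel columns grow to the right and rows downward; lengths in m; the calibration is good to about 2 mm. A picture is of the moment at which its call begins: read the wrist's pose just before it. camera_params takes no time and is no camera call.
- bot.job_done(): hands the job in, once; it reports no verdict.
The state is a dict: "clock": time; "joint_pos": joint angles; "joint_vel": joint speeds; "tau": joint torques, N m; "eef_pos": TCP position; "tool_rot": TCP orientation; "ft_force": force on the tool from outside, world axes, zero at the start; "ft_torque": the same for the moment, N m; "grip_width": finger opening in m.
Only numpy, scipy, OpenCV 4.12 (cv2) and the standard library are available. Lean on these libraries where they do the work, as an engineer would, in place of code of your own. Each camera call takes 0.05 s, during which the arm holds its last target. There are 200 camera calls.

TASK

Show the apprentice which glass to take for copying the sample bead: with the fingertips 2 to 4 cm above it, point from above at the bead lying in the white dish and dwell there for two seconds, then point in the same way at the bundle of rods of that bead's colour. Dwell there too, and finish with the arm still pointing at that bundle. Only point: touch and move nothing.

Things in the scene. Friction and masses are not known exactly. Their poses are not given: they have to be found in the camera images.
- dish: round white ceramic sample dish standing on the bench, 90 mm across the rim, 16 mm high, inner floor 5 mm above the bench; origin at the centre of its underside, z up. It is fixed. Exactly one of the four beads lies in it, near the middle; which one changes.
- tray: brown wooden tray, 156 (its x) by 56 (its y) by 22 mm high, three compartments in a row along its x, holding the three other beads; origin at the centre of its underside, z up. Fixed.
- bead_blue: loose barrel-shaped blue glass bead, 27 mm across, 20 mm high, hole upright; origin at the centre of its underside, z up; in the dish or the tray its underside is 5 mm and its top 25 mm above the bench.
- bead_green: loose barrel-shaped green glass bead, 27 mm across, 20 mm high, hole upright; origin at the centre of its underside, z up; in the dish or the tray its underside is 5 mm and its top 25 mm above the bench.
- bead_red: loose barrel-shaped red glass bead, 27 mm across, 20 mm high, hole upright; origin at the centre of its underside, z up; in the dish or the tray its underside is 5 mm and its top 25 mm above the bench.
- bead_yellow: loose barrel-shaped yellow glass bead, 27 mm across, 20 mm high, hole upright; origin at the centre of its underside, z up; in the dish or the tray its underside is 5 mm and its top 25 mm above the bench.
- rods_blue: loose bundle of seven blue glass rods held by two black bands, lying flat on the bench: 150 mm long (along its x), 21 mm wide (y), 19 mm high; origin at the centre of its underside, z up. The four bundles lie side by side in changing order.
- rods_green: loose bundle of seven green glass rods held by two black bands, lying flat on the bench: 150 mm long (along its x), 21 mm wide (y), 19 mm high; origin at the centre of its underside, z up. The four bundles lie side by side in changing order.
- rods_red: loose bundle of seven red glass rods held by two black bands, lying flat on the bench: 150 mm long (along its x), 21 mm wide (y), 19 mm high; origin at the centre of its underside, z up. The four bundles lie side by side in changing order.
- rods_yellow: loose bundle of seven yellow glass rods held by two black bands, lying flat on the bench: 150 mm long (along its x), 21 mm wide (y), 19 mm high; origin at the centre of its underside, z up. The four bundles lie side by side in changing order.
There are look-alikes about, which are no part of the job. There is more than one size of the dish; the job needs the largest.

How it is judged:
By the outcome, as a careful person would: the job done as asked, in the order asked, and still so for the second after the job is handed in, with the robot touching nothing.
It also fails if it takes over 42 s, if anything falls off the work surface, if the arm or the gripper's body presses on something with over 40 N, if the wrist force passes 120 N, or if a joint passes its speed limit or range.

## Working session

There is one attempt and no reset: what is moved stays moved. The work goes in short steps, Python scripts to look and compute and a tool call to move; the robot and the scene stay as the last step left them, time stands still between calls to the robot, and variables do not carry over. Pictures are saved under pics/ and viewed, about 8 in all and at most 12, crops included, and the job is handed in when it is done.

Besides the shell and the picture viewer there is one more tool, called after ">>>" in YAML: its name, and indented under it one key for each argument. move_arm: Moves the arm, as the interface text tells. Its arguments: {"type":"object","properties":{"increments":{"type":"array"}},"required":["increments"]}

```bash
mkdir -p pics
python3 - <<'E'
from workcell import bot
import cv2,numpy as np
o=bot.get_obs();print(o['clock'],o['eef_pos'],o['tool_rot'],o['grip_width'])
for n in('scene','side'):
    p,d=bot.camera(n);cv2.imwrite(f'pics/{n}0.png',p);np.save(f'pics/{n}0.npy',d)
    c=bot.camera_params(n);print(n,c['rvec'],c['tvec'],c['camera_matrix'])
E
```

```text
0.0 [4.99361405e-01 1.67690614e-05 2.30421285e-01] [-0.50052016  0.50052322 -0.49946559  0.49948994] 0.08543908272213926
scene [ 0.82680502  2.50656429 -1.18673384] [ 0.36443215 -0.16941207  1.46244902] [[520.64246417   0.         323.21532727]
 [  0.         520.64246417 200.27206343]
 [  0.           0.           1.        ]]
side [ 0.90162213 -2.41736731  1.20789169] [0.38448701 0.24810244 0.8412192 ] [[476.67847811   0.         316.61133297]
 [  0.         476.67847811 202.81436739]
 [  0.           0.           1.        ]]
```

View pics/scene0.png

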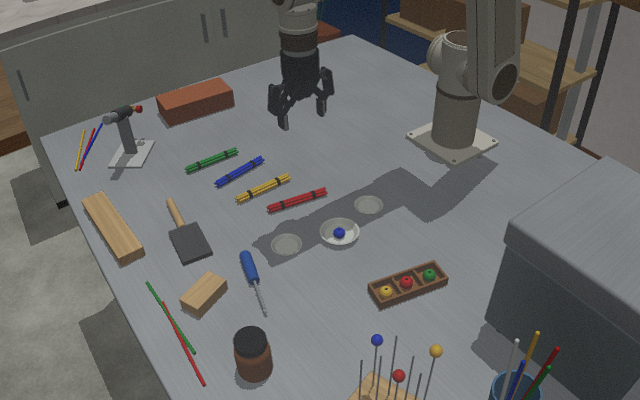

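View pics/side0.png

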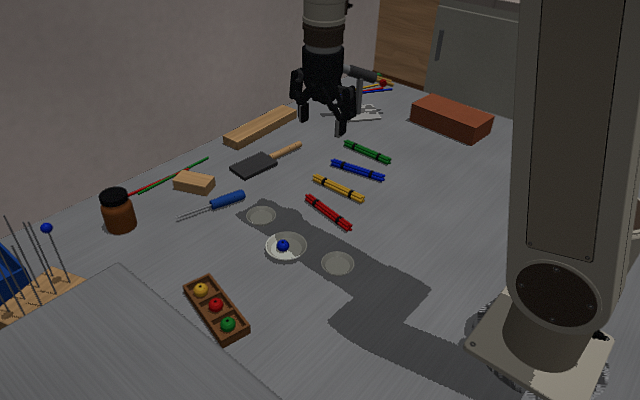

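The scene view shows the largest dish at (340,232) with the blue bead in it. The tray holds yellow, red and green, which fits. The blue bundle is at (240,171) in scene and (357,169) in side. Next I measure both, and all the bundles for clearance.

```bash
cat > h.py <<'E'
import cv2,numpy as np
from workcell import bot
def ray(c,uv,z):
    R=cv2.Rodrigues(np.array(c['rvec'],float))[0];t=np.array(c['tvec'],float).ravel()
    x=cv2.undistortPoints(np.array([[uv]],float),np.array(c['camera_matrix']),np.array(c['dist'])).ravel()
    o=-R.T@t;d=R.T@np.array([x[0],x[1],1]);return o+d*(z-o[2])/d[2]
H={'blue':(105,130),'green':(50,85),'yellow':(18,34),'red':(0,8)}
def blobs(p,col,smin=110,amin=25):
    h=cv2.cvtColor(p,cv2.COLOR_BGR2HSV);m=cv2.inRange(h,(H[col][0],smin,60),(H[col][1],255,255))
    m=cv2.morphologyEx(m,cv2.MORPH_CLOSE,np.ones((7,7),np.uint8))
    n,l,s,c=cv2.connectedComponentsWithStats(m)
    return [(c[i],s[i][4],l==i) for i in range(1,n) if s[i][4]>=amin]
E
python3 - <<'E'
from h import *
win={'scene':{'blue':[(340,232),(240,171)],'green':[(212,160)],'yellow':[(263,187)],'red':[(298,200)]},
'side':{'blue':[(283,245),(357,169)],'green':[(367,152)],'yellow':[(338,188)],'red':[(328,212)]}}
for n in win:
    p=cv2.imread(f'pics/{n}0.png');c=bot.camera_params(n)
    for col,L in win[n].items():
        B=blobs(p,col)
        for q in L:
            b=min(B,key=lambda b:np.hypot(*(b[0]-q)))
            z=.015 if q in[(340,232),(283,245)] else .011
            ys,xs=np.where(b[2]);e=[ray(c,(xs[i],ys[i]),z) for i in (xs.argmin(),xs.argmax())]
            print(n,col,b[0].round(1),b[1],'pos',ray(c,b[0],z).round(4),'ends',e[0][:2].round(3),e[1][:2].round(3),'len',round(float(np.linalg.norm(e[0]-e[1])),3))
E
```

```text
scene blue [338.8 232.2] 94 pos [0.4945 0.1198 0.015 ] ends [0.499 0.107] [0.483 0.124] len 0.023
scene blue [238.8 171.1] 378 pos [ 0.5587 -0.2248  0.011 ] ends [ 0.63  -0.221] [ 0.48  -0.233] len 0.15
scene green [210.6 159.4] 288 pos [ 0.5941 -0.3198  0.011 ] ends [ 0.667 -0.327] [ 0.518 -0.31 ] len 0.15
scene yellow [262.  187.8] 427 pos [ 0.5464 -0.1272  0.011 ] ends [ 0.62  -0.133] [ 0.466 -0.122] len 0.154
scene red [296.2 199.4] 411 pos [ 0.5038 -0.0374  0.011 ] ends [ 0.573 -0.059] [ 0.428 -0.015] len 0.152
side blue [282.5 244.5] 100 pos [0.4993 0.1189 0.015 ] ends [0.511 0.123] [0.494 0.108] len 0.023
side blue [358.  169.3] 388 pos [ 0.5563 -0.2284  0.011 ] ends [ 0.642 -0.22 ] [ 0.493 -0.256] len 0.153
side green [368.1 151.2] 249 pos [ 0.5904 -0.3215  0.011 ] ends [ 0.673 -0.323] [ 0.525 -0.332] len 0.148
side yellow [338.9 188. ] 438 pos [ 0.5412 -0.1281  0.011 ] ends [ 0.63  -0.132] [ 0.475 -0.143] len 0.156
side red [328.4 211.9] 401 pos [ 0.5001 -0.0365  0.011 ] ends [ 0.585 -0.05 ] [ 0.432 -0.033] len 0.154
```

Both views agree within about 5 mm and the lengths come out right. The bead is at about (0.497, 0.119) and the blue bundle at about (0.557, -0.227). I'm shutting the fingers to make a pointer and going above the bead. Tool x is −Y, tool y is −Z and tool z is +X.

>>> move_arm:
  increments:
    - {"grip": 1, "linear": [-0.15, 0.12, 0], "twist": 0}
    - {"grip": 1, "linear": [-0.15, 0.12, 0], "twist": 0}
    - {"grip": 1, "linear": [-0.15, 0.12, -0.01], "twist": 0}
    - {"grip": 1, "linear": [-0.15, 0.12, 0], "twist": 0}
    - {"grip": 1, "linear": [0, 0, 0], "twist": 0}

```text
clock: 0.6
eef_pos: [0.4976, 0.122, 0.1303]
tool_rot: [-0.5, 0.501, -0.501, 0.498]
ft_force: [-0.6, 0.2, -0.2]
grip_width: 0.0123
```

Run:
```python
from h import *
from scipy.spatial.transform import Rotation as Ro
o=bot.get_obs();c=bot.camera_params('wrist');p,d=bot.camera('wrist')
cv2.imwrite('pics/wrist1.png',p)
T=np.eye(4);T[:3,:3]=Ro.from_quat(o['tool_rot']).as_matrix();T[:3,3]=o['eef_pos']
W=np.linalg.inv(T@np.array(c['T_tool_cam']));c['rvec']=cv2.Rodrigues(W[:3,:3])[0];c['tvec']=W[:3,3]
print(o['eef_pos'],o['grip_width'])
for col in H:
  for b in blobs(p,col,amin=150): print(col,b[0].round(),b[1],ray(c,b[0],.015).round(4))
s,_=bot.camera('side');cv2.imwrite('pics/side1.png',cv2.resize(s[130:330,180:480],None,fx=2.5,fy=2.5))
```

```text
[0.49763251 0.12198939 0.1303075 ] 0.012270453085993954
blue [321. 200.] 877 [0.4971 0.1217 0.015 ]
blue [573. 234.] 3392 [0.7081 0.0907 0.015 ]
red [322. 358.] 974 [ 0.4972 -0.0309  0.015 ]
```

View pics/wrist1.png

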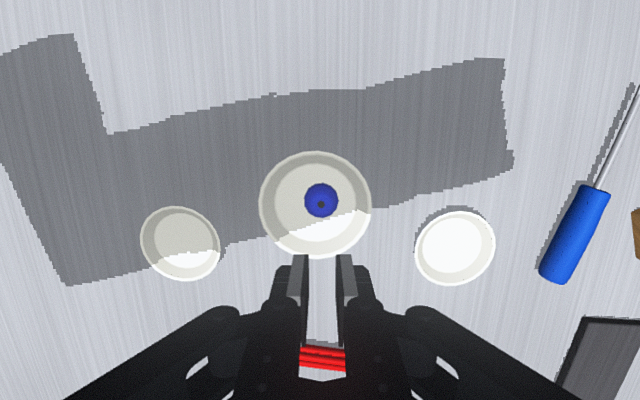

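View pics/side1.png

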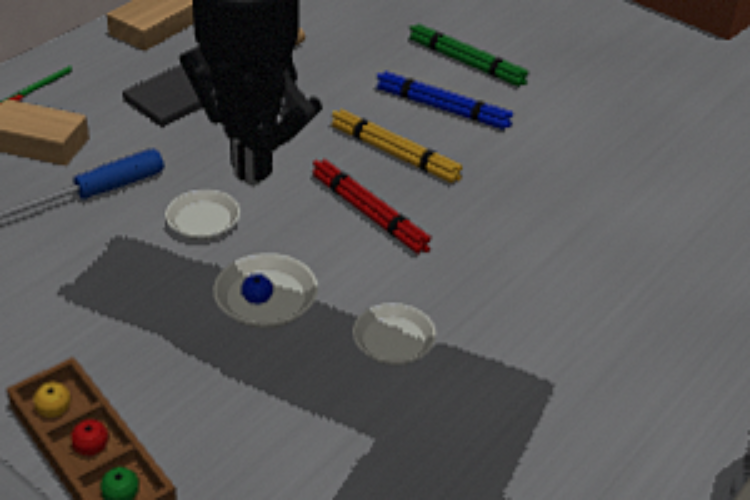

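The wrist view shows the blue bead at (321,200) in the largest dish, which gives (0.497, 0.122), straight under the TCP. The side crop shows the fingers nearly shut and clear of everything. Now I descend to z≈0.055.

>>> move_arm:
  increments:
    - {"grip": 1, "linear": [0, 0.13, 0], "twist": 0}
    - {"grip": 1, "linear": [0, 0.13, 0], "twist": 0}
    - {"grip": 1, "linear": [0, 0.1, 0], "twist": 0}
    - {"grip": 1, "linear": [0, 0, 0], "twist": 0}
    - {"grip": 1, "linear": [0, 0, 0], "twist": 0}

```text
clock: 1.2
eef_pos: [0.5058, 0.1159, 0.0658]
tool_rot: [0.493, -0.499, 0.507, -0.5]
ft_force: [0.1, 0.5, 0.8]
grip_width: -0.0001
```

Run:
```python
from h import *
o=bot.get_obs();print(o['eef_pos'],o['grip_width'],o['ft_force'])
s,_=bot.camera('side');cv2.imwrite('pics/side2.png',cv2.resize(s[150:300,200:400],None,fx=3,fy=3,interpolation=2))
R=np.array(o['eef_pos']);c=bot.camera_params('side')
print('TCP px',cv2.projectPoints(R.reshape(1,3),np.array(c['rvec'],float),np.array(c['tvec'],float),np.array(c['camera_matrix']),np.array(c['dist']))[0].ravel())
```

```text
[0.5057942  0.11592093 0.0657997 ] -0.0001272901728156876 [0.08439395 0.49926877 0.7875999 ]
TCP px [280.58904825 224.14620351]
```

View pics/side2.png

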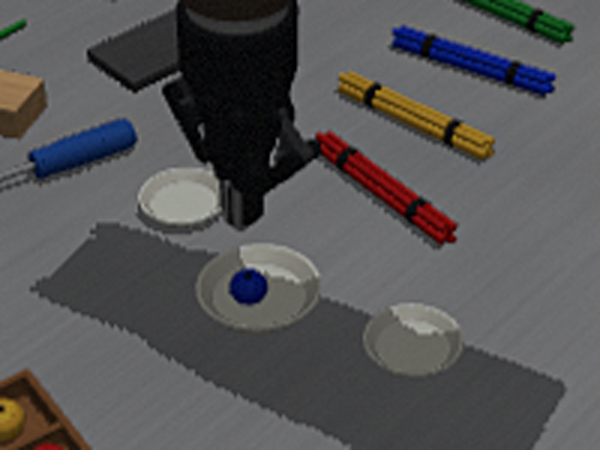

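The fingertip appears at crop (243,228), so the calibration puts the TCP at the shut tips. The arm drifted about 1 cm sideways, so I correct that.

>>> move_arm:
  increments:
    - {"grip": 1, "linear": [-0.03, 0.05, -0.04], "twist": 0}
    - {"grip": 1, "linear": [0, 0, 0], "twist": 0}
    - {"grip": 1, "linear": [0, 0, 0], "twist": 0}
    - {"grip": 1, "linear": [0, 0, 0], "twist": 0}
    - {"grip": 1, "linear": [0, 0, 0], "twist": 0}

```text
clock: 1.75
eef_pos: [0.5001, 0.1228, 0.0592]
tool_rot: [0.491, -0.498, 0.509, -0.502]
ft_force: [-0.2, -0.0, -0.6]
grip_width: 0.0002
```

>>> move_arm:
  increments:
    - {"grip": 1, "linear": [0, 0.03, -0.015], "twist": 0}
    - {"grip": 1, "linear": [0, 0, 0], "twist": 0}
    - {"grip": 1, "linear": [0, 0, 0], "twist": 0}
    - {"grip": 1, "linear": [0, 0, 0], "twist": 0}
    - {"grip": 1, "linear": [0, 0, 0], "twist": 0}

```text
clock: 2.25
eef_pos: [0.4971, 0.1229, 0.0526]
tool_rot: [0.491, -0.498, 0.509, -0.502]
ft_force: [0.5, -0.1, -0.2]
grip_width: 0.0
```

On the bead, 28 mm above it. Now dwelling.

>>> move_arm:
  increments:
    - {"grip": 1, "linear": [0, 0, 0], "twist": 0}
    - {"grip": 1, "linear": [0, 0, 0], "twist": 0}
    - {"grip": 1, "linear": [0, 0, 0], "twist": 0}
    - {"grip": 1, "linear": [0, 0, 0], "twist": 0}
    - {"grip": 1, "linear": [0, 0, 0], "twist": 0}

```text
clock: 2.75
eef_pos: [0.4974, 0.1229, 0.0527]
tool_rot: [0.491, -0.498, 0.509, -0.502]
ft_force: [-0.4, -1.0, 1.0]
grip_width: 0.0003
```

>>> move_arm:
  increments:
    - {"grip": 1, "linear": [0, 0, 0], "twist": 0}
    - {"grip": 1, "linear": [0, 0, 0], "twist": 0}
    - {"grip": 1, "linear": [0, 0, 0], "twist": 0}
    - {"grip": 1, "linear": [0, 0, 0], "twist": 0}
    - {"grip": 1, "linear": [0, 0, 0], "twist": 0}

```text
clock: 3.25
eef_pos: [0.4974, 0.1229, 0.0528]
tool_rot: [0.491, -0.498, 0.509, -0.502]
ft_force: [0.5, -0.9, -0.3]
grip_width: -0.0
```

>>> move_arm:
  increments:
    - {"grip": 1, "linear": [0, 0, 0], "twist": 0}
    - {"grip": 1, "linear": [0, 0, 0], "twist": 0}
    - {"grip": 1, "linear": [0, 0, 0], "twist": 0}
    - {"grip": 1, "linear": [0, 0, 0], "twist": 0}
    - {"grip": 1, "linear": [0, 0, 0], "twist": 0}

```text
clock: 3.75
eef_pos: [0.4974, 0.1229, 0.0528]
tool_rot: [0.491, -0.498, 0.509, -0.502]
ft_force: [0.3, 0.4, 0.1]
grip_width: 0.0001
```

>>> move_arm:
  increments:
    - {"grip": 1, "linear": [0, 0, 0], "twist": 0}
    - {"grip": 1, "linear": [0, 0, 0], "twist": 0}
    - {"grip": 1, "linear": [0, 0, 0], "twist": 0}
    - {"grip": 1, "linear": [0, 0, 0], "twist": 0}
    - {"grip": 1, "linear": [0, 0, 0], "twist": 0}

```text
clock: 4.25
eef_pos: [0.4974, 0.1229, 0.0528]
tool_rot: [0.491, -0.498, 0.509, -0.502]
ft_force: [0.0, 0.4, 0.0]
grip_width: 0.0
```

>>> move_arm:
  increments:
    - {"grip": 1, "linear": [0, 0, 0], "twist": 0}
    - {"grip": 1, "linear": [0, 0, 0], "twist": 0}
    - {"grip": 1, "linear": [0, 0, 0], "twist": 0}
    - {"grip": 1, "linear": [0, 0, 0], "twist": 0}
    - {"grip": 1, "linear": [0, 0, 0], "twist": 0}

```text
clock: 4.75
eef_pos: [0.4974, 0.1229, 0.0528]
tool_rot: [0.491, -0.498, 0.509, -0.502]
ft_force: [-1.1, -0.6, 1.0]
grip_width: 0.0
```

The dwell lasted 2.5 s and held steady. I'm raising the arm and crossing to the blue bundle, Δy ≈ −0.35 and Δx ≈ +0.06.

>>> move_arm:
  increments:
    - {"grip": 1, "linear": [0, -0.2, 0], "twist": 0}
    - {"grip": 1, "linear": [0, -0.2, 0], "twist": 0}
    - {"grip": 1, "linear": [0.2, 0, 0.03], "twist": 0}
    - {"grip": 1, "linear": [0.2, 0, 0.03], "twist": 0}
    - {"grip": 1, "linear": [0.2, 0, 0.03], "twist": 0}

```text
clock: 5.25
eef_pos: [0.5127, 0.0042, 0.1361]
tool_rot: [0.493, -0.495, 0.506, -0.505]
ft_force: [0.8, -0.9, 0.5]
grip_width: -0.0001
```

>>> move_arm:
  increments:
    - {"grip": 1, "linear": [0.2, 0, 0.03], "twist": 0}
    - {"grip": 1, "linear": [0.2, 0, 0.03], "twist": 0}
    - {"grip": 1, "linear": [0.2, 0, 0.03], "twist": 0}
    - {"grip": 1, "linear": [0.2, 0, 0.03], "twist": 0}
    - {"grip": 1, "linear": [0, 0, 0], "twist": 0}

```text
clock: 5.75
eef_pos: [0.5377, -0.1667, 0.1378]
tool_rot: [0.492, -0.494, 0.509, -0.505]
ft_force: [-1.0, 0.7, 0.5]
grip_width: 0.0001
```

Remaining: Δy ≈ −0.06, Δx ≈ +0.02.

>>> move_arm:
  increments:
    - {"grip": 1, "linear": [0.15, 0, 0.05], "twist": 0}
    - {"grip": 1, "linear": [0.15, 0, 0.05], "twist": 0}
    - {"grip": 1, "linear": [0, 0, 0], "twist": 0}
    - {"grip": 1, "linear": [0, 0, 0], "twist": 0}
    - {"grip": 1, "linear": [0, 0, 0], "twist": 0}

```text
clock: 6.25
eef_pos: [0.5564, -0.2274, 0.1372]
tool_rot: [0.491, -0.496, 0.508, -0.504]
ft_force: [-0.1, 0.6, 0.1]
grip_width: 0.0001
```

Run:
```python
from h import *
from scipy.spatial.transform import Rotation as Ro
o=bot.get_obs();c=bot.camera_params('wrist');p,d=bot.camera('wrist')
cv2.imwrite('pics/wrist3.png',p)
T=np.eye(4);T[:3,:3]=Ro.from_quat(o['tool_rot']).as_matrix();T[:3,3]=o['eef_pos']
W=np.linalg.inv(T@np.array(c['T_tool_cam']));c['rvec']=cv2.Rodrigues(W[:3,:3])[0];c['tvec']=W[:3,3]
print(o['eef_pos'],T[:3,:3].round(3))
for col in H:
  for b in blobs(p,col,amin=300): print(col,b[0].round(),b[1],ray(c,b[0],.011).round(4))
```

```text
[ 0.55636127 -0.22744535  0.13715966] [[-0.008  0.025  1.   ]
 [-1.     0.001 -0.008]
 [-0.002 -1.     0.025]]
blue [394. 179.] 974 [ 0.6183 -0.2138  0.011 ]
blue [319. 193.] 2344 [ 0.5579 -0.2246  0.011 ]
blue [245. 207.] 930 [ 0.4974 -0.2355  0.011 ]
green [380. 291.] 957 [ 0.6116 -0.3168  0.011 ]
green [428. 290.] 682 [ 0.6553 -0.3172  0.011 ]
yellow [384.  62.] 1278 [ 0.6062 -0.1256  0.011 ]
yellow [300.  64.] 3142 [ 0.5448 -0.1269  0.011 ]
yellow [575. 125.] 1034 [ 0.764  -0.1704  0.011 ]
yellow [215.  67.] 1252 [ 0.4833 -0.1282  0.011 ]
```

View pics/wrist3.png

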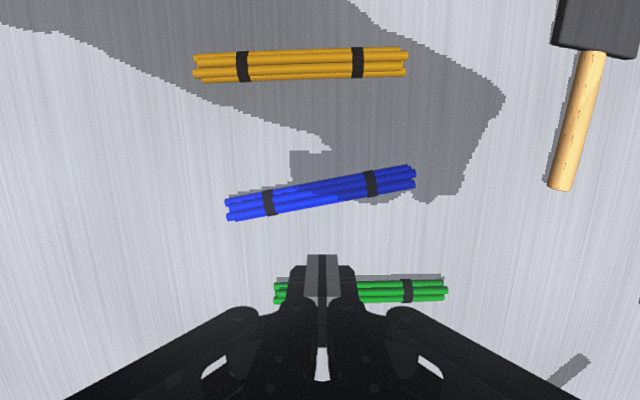

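The wrist view shows the blue bundle centred at (319,193), which gives (0.558, −0.225), right under the tips. Descending.

>>> move_arm:
  increments:
    - {"grip": 1, "linear": [-0.01, 0.15, 0], "twist": 0}
    - {"grip": 1, "linear": [0, 0.15, 0], "twist": 0}
    - {"grip": 1, "linear": [0, 0.1, 0], "twist": 0}
    - {"grip": 1, "linear": [0, 0, 0], "twist": 0}
    - {"grip": 1, "linear": [0, 0, 0], "twist": 0}

```text
clock: 6.8
eef_pos: [0.5593, -0.2194, 0.0578]
tool_rot: [-0.493, 0.494, -0.507, 0.507]
ft_force: [0.4, 0.1, -0.2]
grip_width: -0.0005
```

>>> move_arm:
  increments:
    - {"grip": 1, "linear": [0.025, 0.04, -0.005], "twist": 0}
    - {"grip": 1, "linear": [0, 0, 0], "twist": 0}
    - {"grip": 1, "linear": [0, 0, 0], "twist": 0}
    - {"grip": 1, "linear": [0, 0, 0], "twist": 0}
    - {"grip": 1, "linear": [0, 0, 0], "twist": 0}

```text
clock: 7.3
eef_pos: [0.5611, -0.2252, 0.0538]
tool_rot: [0.492, -0.491, 0.509, -0.508]
ft_force: [-0.0, 0.0, 0.7]
grip_width: 0.0001
```

>>> move_arm:
  increments:
    - {"grip": 1, "linear": [0, 0.025, -0.015], "twist": 0}
    - {"grip": 1, "linear": [0, 0, 0], "twist": 0}
    - {"grip": 1, "linear": [0, 0, 0], "twist": 0}
    - {"grip": 1, "linear": [0, 0, 0], "twist": 0}
    - {"grip": 1, "linear": [0, 0, 0], "twist": 0}

```text
clock: 7.8
eef_pos: [0.5581, -0.2255, 0.0488]
tool_rot: [0.492, -0.491, 0.509, -0.508]
ft_force: [0.7, -0.1, -0.1]
grip_width: 0.0002
```

>>> move_arm:
  increments:
    - {"grip": 1, "linear": [0, 0, 0], "twist": 0}
    - {"grip": 1, "linear": [0, 0, 0], "twist": 0}
    - {"grip": 1, "linear": [0, 0, 0], "twist": 0}
    - {"grip": 1, "linear": [0, 0, 0], "twist": 0}
    - {"grip": 1, "linear": [0, 0, 0], "twist": 0}

```text
clock: 8.3
eef_pos: [0.5583, -0.2255, 0.0488]
tool_rot: [0.492, -0.491, 0.509, -0.508]
ft_force: [0.2, 0.3, 0.2]
grip_width: 0.0002
```

>>> move_arm:
  increments:
    - {"grip": 1, "linear": [0, 0, 0], "twist": 0}
    - {"grip": 1, "linear": [0, 0, 0], "twist": 0}
    - {"grip": 1, "linear": [0, 0, 0], "twist": 0}
    - {"grip": 1, "linear": [0, 0, 0], "twist": 0}
    - {"grip": 1, "linear": [0, 0, 0], "twist": 0}

```text
clock: 8.8
eef_pos: [0.5583, -0.2254, 0.0488]
tool_rot: [0.492, -0.491, 0.509, -0.508]
ft_force: [-0.3, -0.5, 0.9]
grip_width: -0.0
```

>>> move_arm:
  increments:
    - {"grip": 1, "linear": [0, 0, 0], "twist": 0}
    - {"grip": 1, "linear": [0, 0, 0], "twist": 0}
    - {"grip": 1, "linear": [0, 0, 0], "twist": 0}
    - {"grip": 1, "linear": [0, 0, 0], "twist": 0}
    - {"grip": 1, "linear": [0, 0, 0], "twist": 0}

```text
clock: 9.3
eef_pos: [0.5583, -0.2255, 0.0488]
tool_rot: [0.492, -0.491, 0.509, -0.508]
ft_force: [-0.4, 0.1, 0.4]
grip_width: -0.0003
```

>>> move_arm:
  increments:
    - {"grip": 1, "linear": [0, 0, 0], "twist": 0}
    - {"grip": 1, "linear": [0, 0, 0], "twist": 0}
    - {"grip": 1, "linear": [0, 0, 0], "twist": 0}
    - {"grip": 1, "linear": [0, 0, 0], "twist": 0}
    - {"grip": 1, "linear": [0, 0, 0], "twist": 0}

```text
clock: 9.8
eef_pos: [0.5584, -0.2255, 0.0489]
tool_rot: [0.492, -0.491, 0.509, -0.508]
ft_force: [-0.7, 0.3, -0.2]
grip_width: 0.0001
```

>>> move_arm:
  increments:
    - {"grip": 1, "linear": [0, 0, 0], "twist": 0}
    - {"grip": 1, "linear": [0, 0, 0], "twist": 0}
    - {"grip": 1, "linear": [0, 0, 0], "twist": 0}
    - {"grip": 1, "linear": [0, 0, 0], "twist": 0}
    - {"grip": 1, "linear": [0, 0, 0], "twist": 0}

```text
clock: 10.3
eef_pos: [0.5583, -0.2255, 0.0488]
tool_rot: [0.492, -0.491, 0.509, -0.508]
ft_force: [-0.1, -0.3, -0.9]
grip_width: -0.0003
```

Run:
```python
from h import *
s,_=bot.camera('scene');t,_=bot.camera('side')
f=lambda a:cv2.resize(a,None,fx=2,fy=2)
cv2.imwrite('pics/end.png',np.vstack([f(s[110:260,140:440]),f(t[110:260,210:510])])[:600])
print(bot.get_obs()['eef_pos'])
```

```text
[ 0.55829402 -0.2254498   0.04884796]
```

View pics/end.png

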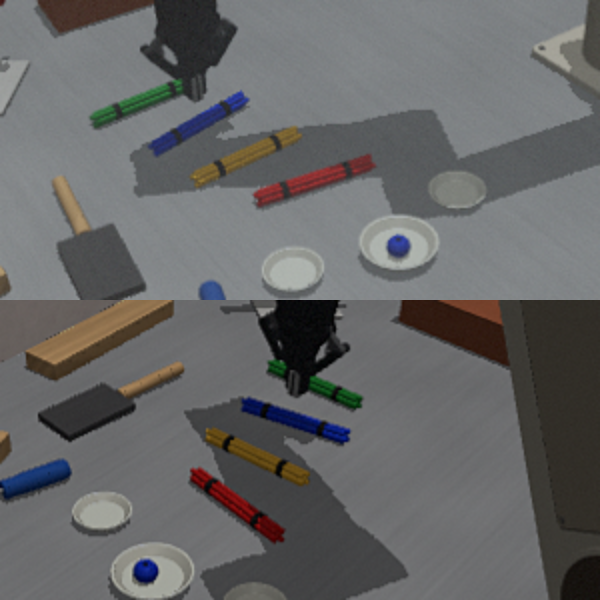

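Both views show the tips hovering over the middle of the blue bundle, at (197,97) in the upper crop and (297,393) in the lower. The bead, dishes and bundles have not moved.

```bash
python3 -c "
from workcell import bot
print(bot.job_done())"
```

```text
the job is handed in; nothing more can be done
None
```

The job is done and handed in at about 10.4 s on the robot's clock. The bead in the largest dish was blue; the tray held the yellow, red and green ones.

- **Bead:** I pointed at the blue bead with the fingers shut, about 28 mm above its top, and held still for about 2.5 s.
- **Bundle:** I then pointed at the middle of the blue rod bundle, about 30 mm above it, and held still for about 2.5 s. The arm was still there at hand-in, with the TCP at (0.558, −0.225, 0.049) and the bundle measured at (0.558, −0.225).

In the last checks, wrist forces were at noise level (about 1 N or less), and both outside views showed the bead, dishes and bundles unmoved. The first camera estimates of the bead differed by about 5 mm, and the wrist camera settled it. Each descent drifted a few millimetres, up to about 1 cm, sideways and was corrected before dwelling.

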